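# Rack the whistle pipes by height

## Robot

A 6-joint arm with a two-finger parallel gripper is mounted at the origin on the work surface. World frame = base frame: x ahead of the robot, y to its left, z up, the work surface at z = 0. Lengths are in m, angles in rad, forces in N, time in s.
With the tool pointing down it reaches from about 0.375 to 0.825 m from the base axis. Payload 5.5 kg.
Tool frame: the origin (TCP) lies at the very end of the fingers, on their centre line; the grasp point (between the pads) lies behind it (robot.pinch_z is the z of the grasp point in the tool frame, in m); z points along the fingers, y is the line along which they close (so a half turn about z gives the same grasp; the last joint's range is limited). The gripper opens to 85 mm and grips with 20 to 120 N. Pads are 22 mm wide; open, the fingers measure 114 mm over their backs; the gripper's body (76 mm by 85 mm) begins 54 mm behind the grasp point. The pads swing forward as they close: fully open they stand 13 mm farther back than shut.
Start: joints at [-1.159, 0.314, -0.047, 1.21, 0, 1.571], TCP at [0.24, -0.55, 0.231] pointing down, gripper open.
Joint ranges: [-2.67, 2.67], [-0.69, 1.73], [-1.03, 1.25], [-2.08, 2.16], [-1.42, 1.45], [-3.14, 3.14]. Speed limits (rad/s): [2.39, 2.39, 3.01, 3.14, 3.14, 3.14].

## Interface

Orientations are given as [roll, pitch, yaw] about the fixed x, y, z axes, in that order (R = Rz(yaw) Ry(pitch) Rx(roll)).
In Python, from workcell import robot gives the robot as it stands.
- The arm moves only by the shell command python3 -m pendant 'ROWS'. ROWS is JSON, a list of rows, each a list of 7 numbers: the shift along the tool's x, y, z in cm, then the turn, a rotation vector about the tool's x, y, z in degrees, then the finger opening in cm, from 0 to 8.54. In form: [[x, y, z, ax, ay, az, hand], ...]. A call has 1 to 12 rows; each row shifts and turns the commanded pose from where the row before left it, along the tool's axes as they then stand; what a row does not reach is not made up. A row lasts 1/10 s, in which the tool goes at most 50 mm and 8.59 degrees, less where a joint would pass 70% of its speed; a pose out of reach is approached as far as the arm can. A call is refused whole if a number of a shift passes 5 or a number of a turn 8.59, either way. A call with a gripper value outside its range is refused whole. The fingers move at their own pace and stop on an object; the grip force is fixed at half the most. Time passes only in rows, so rows that do not move let the fingers close. It gives the time, the measured TCP pose, the force, the opening and the grip force at its end, in the units of the state.
- robot.observe(): the state, without advancing time (a new reading comes with each control period).
- robot.capture(name): name is "side" or "top" or "wrist"; returns a dict with "img" (420x560x3 uint8, blue, green, red), "vertical_fov" (degrees; the focal length in pixels is half the picture's height over the tangent of half this angle, whatever the lens; pixels are square), "cx", "cy" (the principal point, pixels), "view" (4x4, takes a point from world to camera coordinates). Camera axes: x right, y down, z forward; pixel columns grow to the right and rows downward; lengths in m; the calibration is good to about 2 mm. A picture is of the moment at which its call begins. There is no depth.
- robot.hand_in(): hands the job in; it is judged then, once.
The state is a dict: "t": time; "joint_positions": joint angles; "dq": joint speeds; "effort": joint torques, N m; "position": TCP position; "tcp_rot": TCP orientation; "wrist_force": force on the tool from outside, world axes, zero at the start; "torque": the same for the moment, N m; "gripper_width": opening from 0.0 (shut) to 1.0 (fully open); "gripper_force": force on a finger pad.
Only numpy, scipy, OpenCV 4.12 (cv2) and the standard library are available. Lean on these libraries where they do the work, as an engineer would, in place of code of your own. Each camera call takes 0.05 s, during which the arm holds its last target. There are 200 camera calls.

## Task

The four brass whistle pipes are cleaned and waiting on the bench for brazing. Stand them on the pin rack, one pipe over each pin and standing on the rack, in order of height: the tallest next to the orange vise, stepping down to the shortest at the other end. Lower each one onto its pin rather than dropping it, and leave the flux tin where it is.

Things in the scene. Friction and masses are not known exactly. Their poses are not given: they have to be found in the camera images.
- pipe_1: the smallest and shortest of four open brass whistle pipes, standing upright on the bench at the start: a straight tube open at both ends, 30 mm outside diameter, wall 2 mm (bore 26 mm), 55 mm tall, with a collar 34 mm across round the lowest 8 mm and a small dark mouth window just above it. Origin: centre of its foot; z up along the tube.
- pipe_2: the second smallest of four open brass whistle pipes, standing upright on the bench at the start: a straight tube open at both ends, 36 mm outside diameter, wall 2 mm (bore 32 mm), 75 mm tall, with a collar 40 mm across round the lowest 8 mm and a small dark mouth window just above it. Origin: centre of its foot; z up along the tube.
- pipe_3: the second tallest of four open brass whistle pipes, standing upright on the bench at the start: a straight tube open at both ends, 42 mm outside diameter, wall 2 mm (bore 38 mm), 95 mm tall, with a collar 46 mm across round the lowest 8 mm and a small dark mouth window just above it. Origin: centre of its foot; z up along the tube.
- pipe_4: the tallest and widest of four open brass whistle pipes, standing upright on the bench at the start: a straight tube open at both ends, 48 mm outside diameter, wall 2 mm (bore 44 mm), 115 mm tall, with a collar 52 mm across round the lowest 8 mm and a small dark mouth window just above it. Origin: centre of its foot; z up along the tube.
- pin_a: an end pin of the rack: an upright blue plastic-sleeved pin, 9 mm in diameter, 35 mm high with a round tip. Origin: foot of the pin on the rack's top face; z up; y runs along the rack (from pin_d to pin_a), x across it. The four pins stand in a straight row, a-b-c-d, 74 to 98 mm apart, along the middle of a fixed grey steel rack board, 90 x 360 mm, 18 mm thick, whose flat top lies 18 mm over the bench; a pipe on a pin stands with its foot on that top.
- pin_b: the pin next to pin_a of the rack: an upright blue plastic-sleeved pin, 9 mm in diameter, 35 mm high with a round tip. Origin: foot of the pin on the rack's top face; z up; y runs along the rack (from pin_d to pin_a), x across it. The four pins stand in a straight row, a-b-c-d, 74 to 98 mm apart, along the middle of a fixed grey steel rack board, 90 x 360 mm, 18 mm thick, whose flat top lies 18 mm over the bench; a pipe on a pin stands with its foot on that top.
- pin_c: the pin next to pin_d of the rack: an upright blue plastic-sleeved pin, 9 mm in diameter, 35 mm high with a round tip. Origin: foot of the pin on the rack's top face; z up; y runs along the rack (from pin_d to pin_a), x across it. The four pins stand in a straight row, a-b-c-d, 74 to 98 mm apart, along the middle of a fixed grey steel rack board, 90 x 360 mm, 18 mm thick, whose flat top lies 18 mm over the bench; a pipe on a pin stands with its foot on that top.
- pin_d: the pin at the other end from pin_a of the rack: an upright blue plastic-sleeved pin, 9 mm in diameter, 35 mm high with a round tip. Origin: foot of the pin on the rack's top face; z up; y runs along the rack (from pin_d to pin_a), x across it. The four pins stand in a straight row, a-b-c-d, 74 to 98 mm apart, along the middle of a fixed grey steel rack board, 90 x 360 mm, 18 mm thick, whose flat top lies 18 mm over the bench; a pipe on a pin stands with its foot on that top.
- vise: small orange bench vise with steel jaws, fixed to the bench just past one end of the rack (either end; 120 to 165 mm from the pin at that end, about 400 mm from the one at the other). 97 mm high, about 150 mm long, jaws 60 mm wide, round base 90 mm across. Origin: centre of the underside of its base; its screw points to its -x. Nothing is clamped in it; leave it be.
- flux_tin: low round green tin with a bright steel lid, 82 mm across, 48 mm high, loose, standing past the end of the rack opposite the vise; to be left where it is. Origin: centre of its underside.
Mind the look-alikes: they are no part of the job. Leave any blue or white look-alike of the pipe_2 alone.

How it is judged:
At the end, for the whole second after the job is handed in: Every pin passes up inside one pipe (pipe axis within 18.5 mm of the pin), the pipes in order of height with the tallest on the pin next to the vise and the shortest on the pin farthest from it; each pipe upright within 0.08 rad, its foot on the rack top within 4 mm, released and at rest (angle between each of pipe_1, pipe_2, pipe_3, pipe_4's own z axis and vertical below 0.08 rad and height (world z) of pipe_1 between 0.014 and 0.022 m and linear speed of each of pipe_1, pipe_2, pipe_3, pipe_4 below 0.02 m/s and contact force between each of pipe_1, pipe_2, pipe_3, pipe_4 and the fingers below 0.1 N and height (world z) of pipe_2 between 0.014 and 0.022 m and height (world z) of pipe_3 between 0.014 and 0.022 m and height (world z) of pipe_4 between 0.014 and 0.022 m and ((horizontal distance between vise and pin_a below 0.25 m and horizontal distance between pipe_4 and pin_a below 0.0185 m and horizontal distance between pipe_3 and pin_b below 0.0185 m and horizontal distance between pipe_2 and pin_c below 0.0185 m and horizontal distance between pipe_1 and pin_d below 0.0185 m) or (horizontal distance between vise and pin_d below 0.25 m and horizontal distance between pipe_1 and pin_a below 0.0185 m and horizontal distance between pipe_2 and pin_b below 0.0185 m and horizontal distance between pipe_3 and pin_c below 0.0185 m and horizontal distance between pipe_4 and pin_d below 0.0185 m))); the robot touches nothing.
It fails at once if a pipe is dropped down its pin (falls faster than 0.55 m/s while the pin is inside it) ((horizontal distance between pipe_1 and pin_a below 0.0185 m and height (world z) of pipe_1 between 0.018 and 0.045 m and linear speed of pipe_1 above 0.55 m/s) or (horizontal distance between pipe_1 and pin_b below 0.0185 m and height (world z) of pipe_1 between 0.018 and 0.045 m and linear speed of pipe_1 above 0.55 m/s) or (horizontal distance between pipe_1 and pin_c below 0.0185 m and height (world z) of pipe_1 between 0.018 and 0.045 m and linear speed of pipe_1 above 0.55 m/s) or (horizontal distance between pipe_1 and pin_d below 0.0185 m and height (world z) of pipe_1 between 0.018 and 0.045 m and linear speed of pipe_1 above 0.55 m/s) or (horizontal distance between pipe_2 and pin_a below 0.0185 m and height (world z) of pipe_2 between 0.018 and 0.045 m and linear speed of pipe_2 above 0.55 m/s) or (horizontal distance between pipe_2 and pin_b below 0.0185 m and height (world z) of pipe_2 between 0.018 and 0.045 m and linear speed of pipe_2 above 0.55 m/s) or (horizontal distance between pipe_2 and pin_c below 0.0185 m and height (world z) of pipe_2 between 0.018 and 0.045 m and linear speed of pipe_2 above 0.55 m/s) or (horizontal distance between pipe_2 and pin_d below 0.0185 m and height (world z) of pipe_2 between 0.018 and 0.045 m and linear speed of pipe_2 above 0.55 m/s) or (horizontal distance between pipe_3 and pin_a below 0.0185 m and height (world z) of pipe_3 between 0.018 and 0.045 m and linear speed of pipe_3 above 0.55 m/s) or (horizontal distance between pipe_3 and pin_b below 0.0185 m and height (world z) of pipe_3 between 0.018 and 0.045 m and linear speed of pipe_3 above 0.55 m/s) or (horizontal distance between pipe_3 and pin_c below 0.0185 m and height (world z) of pipe_3 between 0.018 and 0.045 m and linear speed of pipe_3 above 0.55 m/s) or (horizontal distance between pipe_3 and pin_d below 0.0185 m and height (world z) of pipe_3 between 0.018 and 0.045 m and linear speed of pipe_3 above 0.55 m/s) or (horizontal distance between pipe_4 and pin_a below 0.0185 m and height (world z) of pipe_4 between 0.018 and 0.045 m and linear speed of pipe_4 above 0.55 m/s) or (horizontal distance between pipe_4 and pin_b below 0.0185 m and height (world z) of pipe_4 between 0.018 and 0.045 m and linear speed of pipe_4 above 0.55 m/s) or (horizontal distance between pipe_4 and pin_c below 0.0185 m and height (world z) of pipe_4 between 0.018 and 0.045 m and linear speed of pipe_4 above 0.55 m/s) or (horizontal distance between pipe_4 and pin_d below 0.0185 m and height (world z) of pipe_4 between 0.018 and 0.045 m and linear speed of pipe_4 above 0.55 m/s)).
It fails at once if the flux tin is moved more than 25 mm (distance of flux_tin from where it was at the start of the episode above 0.025 m).
It also fails if it takes over 80 s, if anything falls off the work surface, if the arm or the gripper's body presses on something with over 40 N, if the wrist force passes 120 N, or if a joint passes its speed limit or range.

## Working session

There is one attempt and no reset: what is moved stays moved. The work goes in short steps, Python scripts to look and compute and a shell command to move; the robot and the scene stay as the last step left them, time stands still between calls to the robot, and variables do not carry over. Pictures are saved under pics/ and viewed, at most 14 in all, crops included, and the job is handed in when it is done.

```bash
mkdir -p pics
python3 - <<'E'
from workcell import robot
import cv2,numpy as np
s=robot.observe();print(s['t'],s['position'],s['tcp_rot'],robot.pinch_z)
for n in("top","side"):
    c=robot.capture(n);cv2.imwrite(f"pics/{n}0.png",c["img"]);print(n,c["vertical_fov"],c["cx"],c["cy"],np.round(c["view"],3).tolist(), [k for k in c])
E
```

```text
0.0 [ 0.23993592 -0.54931177  0.23043472] [-3.13989770e+00  5.12688530e-06  4.11824778e-01] -0.0187
top 43.34164794530936 278.93475714429803 204.38095307671784 [[0.082, -0.997, 0.001, -0.009], [-0.974, -0.081, -0.213, 0.541], [0.212, 0.016, -0.977, 1.236], [0.0, 0.0, 0.0, 1.0]] ['img', 'vertical_fov', 'cx', 'cy', 'view']
side 56.38715727136438 279.70040925214914 209.31244643630464 [[0.958, -0.287, 0.023, -0.5], [-0.143, -0.545, -0.826, 0.117], [0.25, 0.788, -0.563, 0.653], [0.0, 0.0, 0.0, 1.0]] ['img', 'vertical_fov', 'cx', 'cy', 'view']
```

View pics/top0.png

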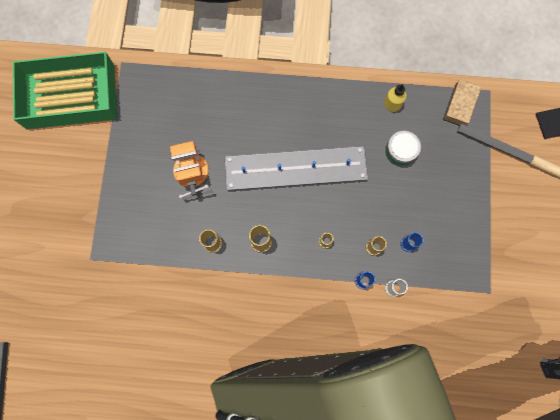

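View pics/side0.png

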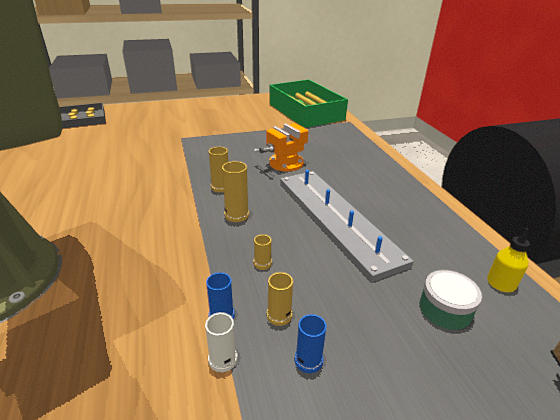

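The top view shows brass pipes at about (210,240), (260,238), (326,240) and (376,245), the pins along (243,170) to (348,161), the vise on the left and the tin on the right. The side view confirms the order: the tallest pipe is at (235,190), next to pipe_3 at (218,170).

```bash
cat > h.py <<'E'
import cv2,numpy as np
def ray(c,u,v):
    f=210/np.tan(np.radians(c["vertical_fov"]/2)); V=c["view"]; R=V[:3,:3]
    return -R.T@V[:3,3], R.T@np.array([(u-c["cx"])/f,(v-c["cy"])/f,1])
def onz(c,u,v,z):
    o,d=ray(c,u,v); return o+d*(z-o[2])/d[2]
def proj(c,p):
    f=210/np.tan(np.radians(c["vertical_fov"]/2)); q=c["view"][:3,:3]@p+c["view"][:3,3]
    return f*q[0]/q[2]+c["cx"],f*q[1]/q[2]+c["cy"]
def two(c1,p1,c2,p2):
    A=[];b=[]
    for c,p in((c1,p1),(c2,p2)):
        o,d=ray(c,*p); d/=np.linalg.norm(d); P=np.eye(3)-np.outer(d,d);A.append(P);b.append(P@o)
    return np.linalg.lstsq(np.vstack(A),np.hstack(b),rcond=None)[0]
def blobs(c,lo,hi,box,amin,close=5):
    m=cv2.inRange(cv2.cvtColor(c["img"],cv2.COLOR_BGR2HSV),lo,hi); k=np.zeros_like(m); x0,y0,x1,y1=box; k[y0:y1,x0:x1]=m[y0:y1,x0:x1]
    if close: k=cv2.morphologyEx(k,cv2.MORPH_CLOSE,np.ones((close,close)))
    out=[]
    for q in cv2.findContours(k,cv2.RETR_EXTERNAL,cv2.CHAIN_APPROX_NONE)[0]:
        h=cv2.convexHull(q)
        if cv2.contourArea(h)>amin:
            M=cv2.moments(h); out.append((M["m10"]/M["m00"],M["m01"]/M["m00"],cv2.contourArea(h),cv2.boundingRect(h)))
    return out
E
python3 - <<'E'
from h import *; from workcell import robot
t=robot.capture("top");s=robot.capture("side")
T=sorted(blobs(t,(12,90,60),(32,255,255),(190,218,395,262),60)); S=sorted(blobs(s,(12,90,60),(32,255,255),(200,140,300,330),100),key=lambda b:b[1])
for b in T+S:print(np.round(b[:3],1),b[3])
for b,z in zip(T,(.0475,.0575,.0275,.0375)): print(onz(t,*b[:2],z).round(4))
if len(S)==4:
    for b,q in zip(T,S): print(two(t,b[:2],s,q[:2]).round(4))
PT=sorted(blobs(t,(100,120,50),(130,255,255),(235,150,360,180),3,3));PS=sorted(blobs(s,(100,120,50),(130,255,255),(295,165,390,258),10,3))
for b in PT+PS:print(np.round(b[:3],1),b[3])
for b in PT: print(onz(t,*b[:2],.038).round(4))
if len(PS)==len(PT):
    for b,q in zip(PT,PS): print(two(t,b[:2],s,q[:2]).round(4))
for p in[(-.0,0)]: pass
print("vise",onz(t,190,172,.05),"tin",onz(t,404,147,.048))
cv2.imwrite("pics/w0.png",cv2.resize(robot.capture("wrist")["img"],None,fx=1,fy=1))
E
```

```text
[210.3 240.8 357. ] (199, 230, 23, 23)
[260.2 238.5 446.5] (250, 225, 22, 28)
[325.7 240.2 150.5] (319, 233, 14, 15)
[375.8 245.5 265.5] (366, 236, 21, 20)
[283.7 154.5 908.5] (267, 140, 33, 32)
[ 229.   183.4 2260.5] (208, 147, 41, 75)
[262.2 251.7 570. ] (253, 234, 19, 36)
[203.8 285.2 666. ] (200, 228, 10, 102)
[ 279.7  298.6 1215. ] (267, 272, 26, 54)
[0.4378 0.1945 0.0475]
[0.4519 0.0737 0.0575]
[ 0.4656 -0.0864  0.0275]
[ 0.461  -0.2088  0.0375]
[243.2 169.1   6.5] (242, 167, 3, 6)
[279.2 166.3   7.5] (278, 164, 3, 6)
[313.8 163.8   6. ] (313, 162, 3, 5)
[348.  161.4   7.5] (347, 159, 3, 6)
[306.4 176.2  35. ] (305, 170, 4, 14)
[327.4 195.6  36.5] (326, 189, 4, 15)
[350.6 217.8  49.5] (348, 210, 6, 16)
[378.3 244.4  59.5] (375, 236, 7, 17)
[0.6274 0.1334 0.038 ]
[0.6421 0.0433 0.038 ]
[ 0.656  -0.0433  0.038 ]
[ 0.6693 -0.1292  0.038 ]
[0.6261 0.1338 0.0374]
[0.6405 0.0437 0.0379]
[ 0.6542 -0.0427  0.0376]
[ 0.668  -0.1287  0.0362]
vise [0.6055233  0.26380587 0.05      ] tin [ 0.71589176 -0.26724636  0.048     ]
```

```bash
python3 - <<'E'
from h import *; from workcell import robot
t=robot.capture("top");s=robot.capture("side")
print(two(t,(325.7,240.2),s,(262.2,251.7)).round(4),two(t,(375.8,245.5),s,(279.7,298.6)).round(4))
E
python3 -m pendant '[[0,0,0,0,0,-8.3,6],[0,0,0,0,0,-8.3,6],[0,0,0,0,0,-8.3,6],[0,0,0,0,0,-8.3,6],[0,0,0,0,0,-8.3,6],[0,0,0,0,0,-8.3,6],[0,0,0,0,0,-8.3,6],[0,0,0,0,0,-8.3,6]]'
python3 -m pendant '[[3.4,2.2,0,0,0,0,6],[3.4,2.2,0,0,0,0,6],[3.4,2.2,0,0,0,0,6],[3.4,2.2,0,0,0,0,6],[3.4,2.2,0,0,0,0,6],[3.4,2.2,0,0,0,0,6],[3.4,2.2,0,0,0,0,6],[3.4,2.2,0,0,0,0,6],[3.4,2.2,0,0,0,0,6],[3.4,2.2,0,0,0,0,6],[0,0,0,0,0,0,6]]'
python3 - <<'E'
from h import *; from workcell import robot
c=robot.capture("wrist");cv2.imwrite("pics/w1.png",c["img"])
print(proj(c,np.array([.461,-.209,.075])))
E
```

```text
[ 0.4642 -0.0863  0.0293] [ 0.4595 -0.2083  0.0399]
t: 1.15
position: [0.2401, -0.5498, 0.2313]
tcp_rot: [3.142, -0.0, 1.577]
wrist_force: [0.1, -0.5, -0.2]
gripper_width: 0.701
gripper_force: 0.0
t: 2.25
position: [0.4623, -0.2064, 0.2315]
tcp_rot: [3.14, -0.001, 1.576]
wrist_force: [0.3, 0.7, -0.2]
gripper_width: 0.701
gripper_force: 0.0
(np.float64(273.6577730026006), np.float64(199.09942429356903))
```

View pics/w1.png

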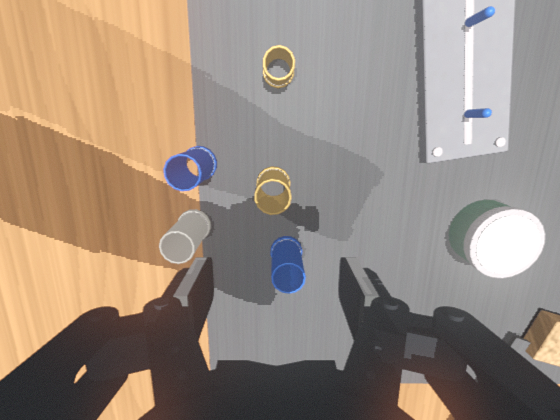

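The wrist view shows pipe_2's rim at (273,197), which matches its predicted pixel. The blue pipe rim at (183,172) is about 90 mm to the side, so it is clear.

```bash
python3 -m pendant '[[-0.2,-0.2,4,0,0,0,6],[0,0,4,0,0,0,6],[0,0,4,0,0,0,6],[0,0,4,0,0,0,6],[0,0,2,0,0,0,6],[0,0,1.2,0,0,0,6],[0,0,0,0,0,0,6]]'
python3 -m pendant '[[0,0,0,0,0,0,0],[0,0,0,0,0,0,0],[0,0,0,0,0,0,0],[0,0,0,0,0,0,0],[0,0,0,0,0,0,0],[0,0,0,0,0,0,0],[0,0,0,0,0,0,0],[0,0,0,0,0,0,0]]'
```

```text
t: 3.0
position: [0.4568, -0.2121, 0.0381]
tcp_rot: [-3.139, -0.001, 1.57]
wrist_force: [0.2, -0.8, -0.2]
gripper_width: 0.705
gripper_force: 0.0
t: 3.8
position: [0.4595, -0.2127, 0.041]
tcp_rot: [3.139, 0.002, 1.571]
wrist_force: [-0.9, -0.8, 7.5]
gripper_width: 0.412
gripper_force: 60.3
```

```bash
python3 -m pendant '[[0,0,1,0,0,0,0],[0,0,-3,0,0,0,0],[0,0,-3,0,0,0,0],[0,0,-3,0,0,0,0],[2.07,2.44,0,0,0,0,0],[2.07,2.44,0,0,0,0,0],[2.07,2.44,0,0,0,0,0],[2.07,2.44,0,0,0,0,0],[2.07,2.44,0,0,0,0,0],[2.07,2.44,0,0,0,0,0],[2.07,2.44,0,0,0,0,0],[2.07,2.44,0,0,0,0,0]]'
python3 -m pendant '[[0,0,0,0,0,0,0],[0,0,0,0,0,0,0]]'
python3 - <<'E'
from h import *; from workcell import robot
c=robot.capture("side");im=c["img"][100:310,230:510]
p=robot.observe()["position"]
for q in((.655,-.043,.053),(*p[:2],.077)): print(np.array(proj(c,np.array(q)))-[230,100])
cv2.imwrite("pics/s1.png",cv2.resize(im,None,fx=2.5,fy=2.5))
E
```

```text
t: 5.0
position: [0.6544, -0.0452, 0.1198]
tcp_rot: [3.141, 0.0, 1.571]
wrist_force: [-0.4, 0.2, -0.6]
gripper_width: 0.414
gripper_force: 66.7
t: 5.2
position: [0.6534, -0.0458, 0.1192]
tcp_rot: [-3.141, 0.0, 1.572]
wrist_force: [-1.3, 0.1, -2.0]
gripper_width: 0.411
gripper_force: 66.7
[123.12535532 111.08586875]
[124.47428867 101.72618439]
```

View pics/s1.png

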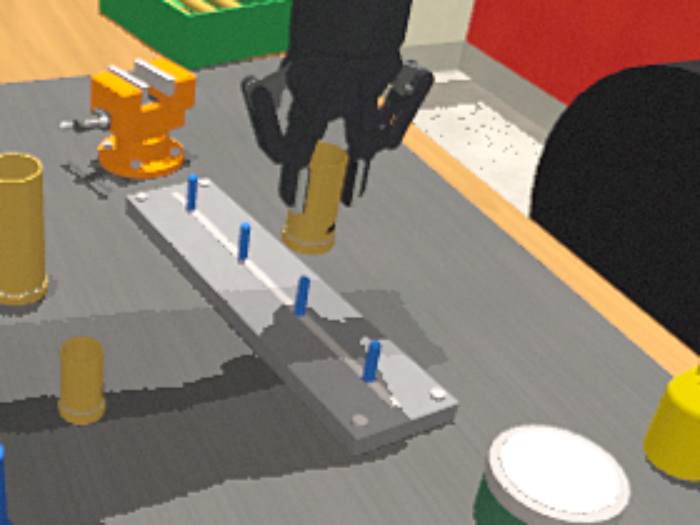

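Run:
```python
from h import *; from workcell import robot
c=robot.capture("side")
y=-.042
for z in(.08,.155): print((np.array(proj(c,np.array((.6545,y,z))))-[230,100])*2.5)
for ty in(-.1,.1): print("tilt y",(np.array(proj(c,np.array((.6545,y+.075*ty,.155))))-[230,100])*2.5)
for ty in(-.1,.1): print("tilt x",(np.array(proj(c,np.array((.6545+.075*ty,y,.155))))-[230,100])*2.5)
cv2.imwrite("pics/t1.png",cv2.resize(robot.capture("top")["img"][120:200,220:370],None,fx=5,fy=5))
```

```text
[311.25166538 247.60787625]
[325.06629674 158.94195792]
tilt y [329.83549553 163.76317835]
tilt y [320.37731931 154.20183389]
tilt x [315.48075675 160.1468719 ]
tilt x [334.60041821 157.74350731]
```

View pics/t1.png

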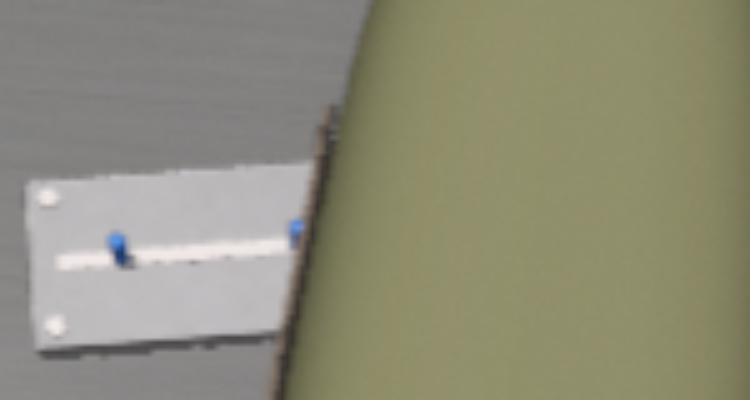

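The top view is blocked by the arm. In the side view the pipe's foot lies 1–2 mm from where it was predicted over pin_c, so I'm lowering it.

```bash
python3 -m pendant '[[0,0,1,0,0,0,0],[0,0,1,0,0,0,0],[0,0,1,0,0,0,0],[0,0,1,0,0,0,0],[0,0,1,0,0,0,0],[0,0,0.7,0,0,0,0],[0,0,0,0,0,0,0],[0,0,0,0,0,0,0]]'
python3 -m pendant '[[0,0,0.2,0,0,0,0],[0,0,0.2,0,0,0,0],[0,0,0,0,0,0,0]]'
```

```text
t: 6.15
position: [0.6534, -0.0462, 0.0622]
tcp_rot: [-3.141, 0.0, 1.571]
wrist_force: [0.1, 0.4, -0.9]
gripper_width: 0.412
gripper_force: 66.7
t: 6.45
position: [0.6534, -0.0463, 0.0583]
tcp_rot: [3.141, 0.0, 1.571]
wrist_force: [-0.3, 0.2, -1.2]
gripper_width: 0.415
gripper_force: 66.7
```

```bash
python3 -m pendant '[[0,0,0.2,0,0,0,0],[0,0,0,0,0,0,0],[0,0,0,0,0,0,0]]'
python3 -m pendant '[[0,0,0.1,0,0,0,0],[0,0,0,0,0,0,0],[0,0,0,0,0,0,0]]'
python3 - <<'E'
from h import *; from workcell import robot
c=robot.capture("side");im=c["img"][130:270,260:440]
for z in (.018,.093): print((np.array(proj(c,np.array((.655,-.043,z))))-[260,130])*4)
cv2.imwrite("pics/s2.png",cv2.resize(im,None,fx=4,fy=4))
E
```

```text
t: 6.75
position: [0.6533, -0.0463, 0.0563]
tcp_rot: [-3.141, -0.0, 1.571]
wrist_force: [-0.9, -0.3, -0.9]
gripper_width: 0.412
gripper_force: 66.7
t: 7.05
position: [0.6533, -0.0463, 0.0553]
tcp_rot: [-3.141, -0.0, 1.571]
wrist_force: [-0.3, 0.1, -1.8]
gripper_width: 0.416
gripper_force: 66.7
[363.34757104 382.76727117]
[383.56768801 253.71381688]
```

View pics/s2.png

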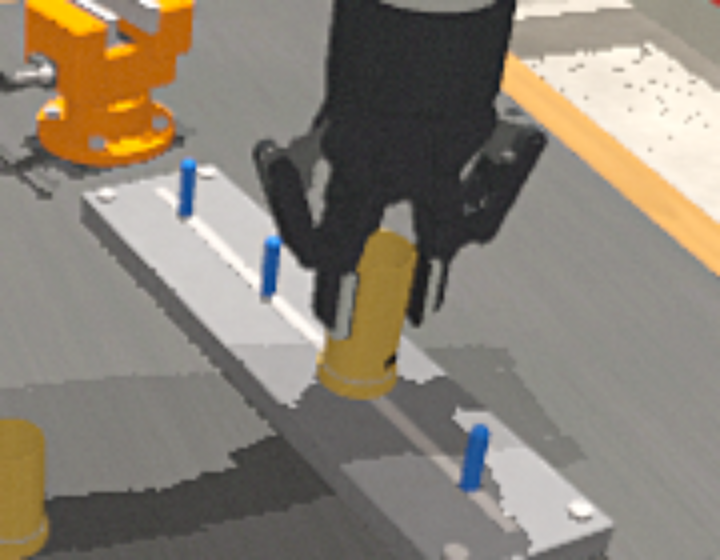

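The pipe is over the pin and its foot is still a few mm up, so I'll keep going down until contact.

```bash
python3 -m pendant '[[0,0,0.15,0,0,0,0],[0,0,0,0,0,0,0],[0,0,0,0,0,0,0]]'
python3 -m pendant '[[0,0,0.15,0,0,0,0],[0,0,0,0,0,0,0],[0,0,0,0,0,0,0]]'
python3 -m pendant '[[0,0,0.15,0,0,0,0],[0,0,0,0,0,0,0],[0,0,0,0,0,0,0]]'
```

```text
t: 7.4
position: [0.6534, -0.0463, 0.0538]
tcp_rot: [-3.142, 0.0, 1.571]
wrist_force: [0.4, -0.5, -1.5]
gripper_width: 0.412
gripper_force: 66.7
t: 7.7
position: [0.6535, -0.0461, 0.0535]
tcp_rot: [3.141, -0.0, 1.571]
wrist_force: [-2.9, 0.6, 8.1]
gripper_width: 0.413
gripper_force: 67.6
t: 8.0
position: [0.6535, -0.046, 0.0533]
tcp_rot: [3.14, -0.0, 1.571]
wrist_force: [-6.2, 1.0, 16.4]
gripper_width: 0.413
gripper_force: 68.6
```

```bash
python3 -m pendant '[[0,0,-0.2,0,0,0,0],[0,0,0,0,0,0,6],[0,0,0,0,0,0,6],[0,0,0,0,0,0,6],[0,0,0,0,0,0,6],[0,0,0,0,0,0,6],[0,0,-2,0,0,0,6],[0,0,-4,0,0,0,6],[0,0,-4,0,0,0,6]]'
python3 -m pendant '[[-0.7,-3.15,0,0,0,0,6],[-0.7,-3.15,0,0,0,0,6],[-0.7,-3.15,0,0,0,0,6],[-0.7,-3.15,0,0,0,0,6],[-0.7,-3.15,0,0,0,0,6],[-0.7,-3.15,0,0,0,0,6],[0,0,0,0,0,0,6],[0,0,0,0,0,0,6]]'
python3 - <<'E'
from h import *; from workcell import robot
c=robot.capture("top");w=robot.capture("wrist")
b=blobs(c,(12,90,60),(32,255,255),(290,135,335,185),60)
for q in b: print(q,onz(c,*q[:2],.0555))
cv2.imwrite("pics/c2.png",np.hstack([cv2.resize(c["img"][130:200,220:370],None,fx=2.5,fy=2.5),cv2.resize(robot.capture("side")["img"][130:270,260:440],None,fx=2,fy=2)[:175]]))
print(proj(w,np.array([.465,-.0863,.055])))
b=blobs(w,(12,90,60),(32,255,255),(180,80,380,330),100)
print(b)
E
```

```text
t: 8.9
position: [0.6525, -0.0462, 0.1529]
tcp_rot: [-3.139, -0.0, 1.571]
wrist_force: [1.0, 0.7, -0.4]
gripper_width: 0.704
gripper_force: 0.0
t: 9.7
position: [0.4645, -0.0884, 0.1532]
tcp_rot: [3.14, 0.0, 1.57]
wrist_force: [0.9, 0.1, -0.2]
gripper_width: 0.709
gripper_force: 0.0
(312.8128306878307, 161.92791005291002, 252.0, (305, 151, 16, 22)) [ 0.65529839 -0.03980398  0.0555    ]
(np.float64(274.53122538798095), np.float64(210.66193521822524))
[(274.24927729597505, 201.48165443629085, 1499.0, (256, 177, 37, 50))]
```

View pics/c2.png

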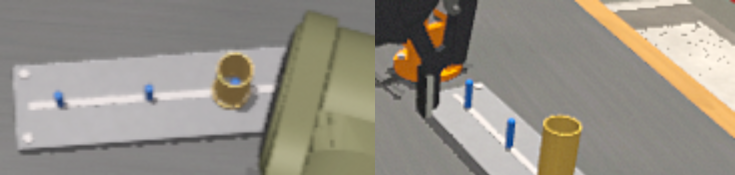

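The top view shows pipe_2 standing with pin_c inside it, about 3 mm off centre. Next is pipe_1.

```bash
python3 -m pendant '[[0.2,0,4,0,0,0,6],[0,0,4,0,0,0,6],[0,0,3,0,0,0,6],[0,0,1.8,0,0,0,6],[0,0,0,0,0,0,6]]'
python3 -m pendant '[[0,0,0,0,0,0,0],[0,0,0,0,0,0,0],[0,0,0,0,0,0,0],[0,0,0,0,0,0,0],[0,0,0,0,0,0,0],[0,0,0,0,0,0,0],[0,0,0,0,0,0,0],[0,0,0,0,0,0,0]]'
```

```text
t: 10.35
position: [0.4628, -0.0856, 0.0222]
tcp_rot: [-3.137, -0.001, 1.571]
wrist_force: [0.5, 0.9, 0.5]
gripper_width: 0.701
gripper_force: 0.0
t: 11.15
position: [0.4659, -0.0864, 0.0261]
tcp_rot: [3.139, 0.0, 1.571]
wrist_force: [-0.0, 0.6, 6.3]
gripper_width: 0.336
gripper_force: 59.6
```

```bash
python3 -m pendant '[[0,0,-3,0,0,0,0],[0,0,-3,0,0,0,0],[0,0,-2,0,0,0,0],[-0.71,3.38,0,0,0,0,0],[-0.71,3.38,0,0,0,0,0],[-0.71,3.38,0,0,0,0,0],[-0.71,3.38,0,0,0,0,0],[-0.71,3.38,0,0,0,0,0],[-0.71,3.38,0,0,0,0,0],[0,0,0,0,0,0,0],[0,0,0,0,0,0,0]]'
python3 - <<'E'
from h import *; from workcell import robot
c=robot.capture("side");im=c["img"][150:290,300:480]
z=robot.observe()["position"][2]-.0255
for q in ((.668,-.129,z),(.668,-.129,z+.055)): print(((np.array(proj(c,np.array(q)))-[300,150])*4).round())
cv2.imwrite("pics/s3.png",cv2.resize(im,None,fx=4,fy=4))
E
```

```text
t: 12.25
position: [0.6669, -0.1289, 0.1041]
tcp_rot: [-3.14, -0.0, 1.571]
wrist_force: [-0.6, -0.5, -1.9]
gripper_width: 0.337
gripper_force: 59.7
[335. 300.]
[358. 193.]
```

View pics/s3.png

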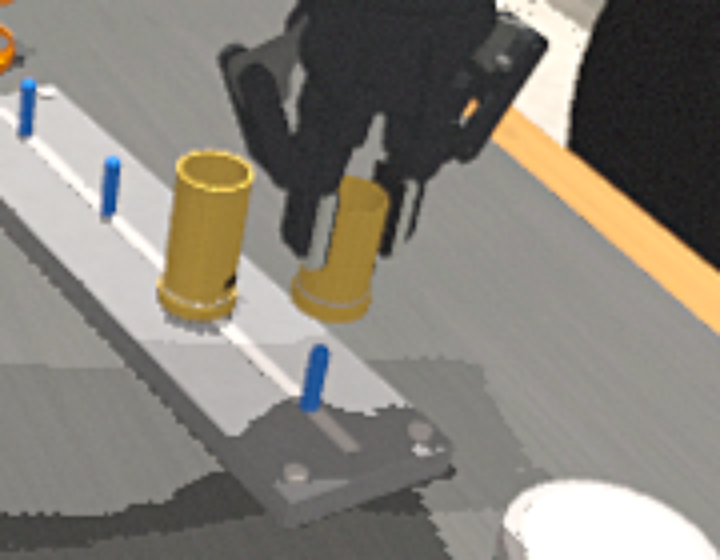

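Pipe_1's foot shows at about (333,303) against a predicted (335,300), so it is centred over pin_d. Lowering.

```bash
python3 -m pendant '[[0,0,1,0,0,0,0],[0,0,1,0,0,0,0],[0,0,1,0,0,0,0],[0,0,1,0,0,0,0],[0,0,1,0,0,0,0],[0,0,0.6,0,0,0,0],[0,0,0.2,0,0,0,0],[0,0,0,0,0,0,0],[0,0,0,0,0,0,0]]'
python3 -m pendant '[[0,0,0.15,0,0,0,0],[0,0,0,0,0,0,0],[0,0,0,0,0,0,0]]'
python3 -m pendant '[[0,0,0.15,0,0,0,0],[0,0,0,0,0,0,0],[0,0,0,0,0,0,0]]'
```

```text
t: 13.2
position: [0.6675, -0.1289, 0.0471]
tcp_rot: [3.141, 0.0, 1.571]
wrist_force: [-0.1, 0.6, -0.1]
gripper_width: 0.335
gripper_force: 59.7
t: 13.5
position: [0.6673, -0.1289, 0.0455]
tcp_rot: [3.141, 0.0, 1.571]
wrist_force: [0.8, -0.3, -0.4]
gripper_width: 0.338
gripper_force: 59.7
t: 13.8
position: [0.6675, -0.1289, 0.0443]
tcp_rot: [3.141, 0.0, 1.571]
wrist_force: [-0.5, -0.6, 3.5]
gripper_width: 0.337
gripper_force: 59.9
```

```bash
python3 -m pendant '[[0,0,0,0,0,0,6],[0,0,0,0,0,0,6],[0,0,0,0,0,0,6],[0,0,0,0,0,0,6],[0,0,0,0,0,0,6],[0,0,-2,0,0,0,6],[0,0,-4,0,0,0,7.5],[0,0,-4,0,0,0,7.5],[0,0,-2.5,0,0,0,7.5],[0,0,0,0,0,0,7.5]]'
python3 -m pendant '[[2.53,-2.7,0,0,0,0,7.5],[2.53,-2.7,0,0,0,0,7.5],[2.53,-2.7,0,0,0,0,7.5],[2.53,-2.7,0,0,0,0,7.5],[2.53,-2.7,0,0,0,0,7.5],[2.53,-2.7,0,0,0,0,7.5],[2.53,-2.7,0,0,0,0,7.5],[2.53,-2.7,0,0,0,0,7.5],[0,0,0,0,0,0,7.5],[0,0,0,0,0,0,7.5]]'
python3 - <<'E'
from h import *; from workcell import robot
c=robot.capture("top");w=robot.capture("wrist")
b=blobs(c,(12,90,60),(32,255,255),(290,135,365,185),40)
for q,z in zip(sorted(b),(.0555,.0455)): print(onz(c,*q[:2],z).round(4))
print(proj(w,np.array([.452,.0737,.115])))
cv2.imwrite("pics/w4.png",w["img"])
E
```

```text
t: 14.8
position: [0.6701, -0.1294, 0.1739]
tcp_rot: [3.134, 0.001, 1.571]
wrist_force: [0.4, -1.0, 0.2]
gripper_width: 0.88
gripper_force: 0.0
t: 15.8
position: [0.4507, 0.0738, 0.1683]
tcp_rot: [-3.141, 0.0, 1.572]
wrist_force: [-0.1, 0.9, 0.1]
gripper_width: 0.875
gripper_force: 0.0
[ 0.6551 -0.0398  0.0555]
[ 0.6684 -0.1289  0.0455]
(np.float64(275.93081978008036), np.float64(231.9669770411937))
```

View pics/w4.png

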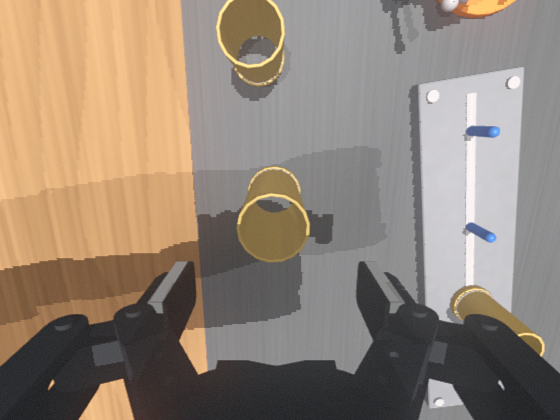

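The top view puts pipe_1 on pin_d within 1 mm. The wrist view shows pipe_4's rim centred at (273,228), within 3 mm of the prediction.

```bash
python3 -m pendant '[[0.25,0,3,0,0,0,7.5],[0,0,3,0,0,0,7.5],[0,0,2.5,0,0,0,7.5],[0,0,0,0,0,0,7.5],[0,0,0,0,0,0,7.5]]'
python3 -m pendant '[[0,0,0,0,0,0,0],[0,0,0,0,0,0,0],[0,0,0,0,0,0,0],[0,0,0,0,0,0,0],[0,0,0,0,0,0,0],[0,0,0,0,0,0,0],[0,0,0,0,0,0,0],[0,0,0,0,0,0,0]]'
```

```text
t: 16.4
position: [0.4515, 0.0754, 0.0838]
tcp_rot: [-3.14, 0.0, 1.569]
wrist_force: [-0.7, 0.2, 0.0]
gripper_width: 0.88
gripper_force: 0.0
t: 17.2
position: [0.4523, 0.0762, 0.0855]
tcp_rot: [3.139, -0.0, 1.571]
wrist_force: [-2.8, -0.0, 5.7]
gripper_width: 0.549
gripper_force: 60.3
```

```bash
python3 -m pendant '[[0,0,-3,0,0,0,0],[0,0,-3,0,0,0,0],[0,0,-2,0,0,0,0],[0.96,2.92,0,0,0,0,0],[0.96,2.92,0,0,0,0,0],[0.96,2.92,0,0,0,0,0],[0.96,2.92,0,0,0,0,0],[0.96,2.92,0,0,0,0,0],[0.96,2.92,0,0,0,0,0],[0,0,0,0,0,0,0],[0,0,0,0,0,0,0]]'
python3 - <<'E'
from h import *; from workcell import robot
c=robot.capture("side");im=c["img"][80:220,220:400]
z=robot.observe()["position"][2]-.085
for q in ((.6265,.1336,z),(.6265,.1336,z+.115)): print(((np.array(proj(c,np.array(q)))-[220,80])*4).round())
cv2.imwrite("pics/s4.png",cv2.resize(im,None,fx=4,fy=4))
E
```

```text
t: 18.3
position: [0.6263, 0.1336, 0.1635]
tcp_rot: [-3.141, 0.0, 1.571]
wrist_force: [0.0, 0.0, -3.1]
gripper_width: 0.543
gripper_force: 63.7
[354. 319.]
[368. 119.]
```

View pics/s4.png

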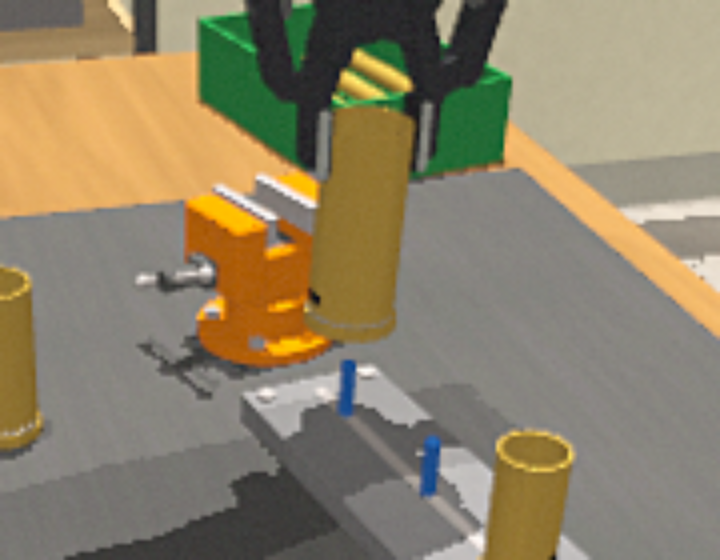

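Pipe_4's foot shows at about (352,323) against a predicted (354,319), so it is over pin_a. Lowering.

```bash
python3 -m pendant '[[0,0,1,0,0,0,0],[0,0,1,0,0,0,0],[0,0,1,0,0,0,0],[0,0,1,0,0,0,0],[0,0,1,0,0,0,0],[0,0,0.6,0,0,0,0],[0,0,0.2,0,0,0,0],[0,0,0,0,0,0,0],[0,0,0,0,0,0,0]]'
python3 -m pendant '[[0,0,0.15,0,0,0,0],[0,0,0,0,0,0,0],[0,0,0,0,0,0,0]]'
python3 -m pendant '[[0,0,0.15,0,0,0,0],[0,0,0,0,0,0,0],[0,0,0,0,0,0,0]]'
```

```text
t: 19.25
position: [0.6268, 0.1337, 0.1062]
tcp_rot: [3.141, -0.0, 1.571]
wrist_force: [0.4, -0.4, -2.4]
gripper_width: 0.548
gripper_force: 63.8
t: 19.55
position: [0.6265, 0.1337, 0.1045]
tcp_rot: [3.141, -0.0, 1.571]
wrist_force: [-0.1, -0.1, -3.8]
gripper_width: 0.548
gripper_force: 63.8
t: 19.85
position: [0.6267, 0.1338, 0.1036]
tcp_rot: [3.141, -0.0, 1.571]
wrist_force: [-1.7, -0.4, 4.4]
gripper_width: 0.542
gripper_force: 64.4
```

```bash
python3 -m pendant '[[0,0,0,0,0,0,7.5],[0,0,0,0,0,0,7.5],[0,0,0,0,0,0,7.5],[0,0,0,0,0,0,7.5],[0,0,0,0,0,0,7.5],[0,0,-2,0,0,0,7.5],[0,0,-4,0,0,0,7.5],[0,0,-1.5,0,0,0,7.5],[0,0,0,0,0,0,7.5]]'
python3 -m pendant '[[1.01,-3.15,0,0,0,0,7.5],[1.01,-3.15,0,0,0,0,7.5],[1.01,-3.15,0,0,0,0,7.5],[1.01,-3.15,0,0,0,0,7.5],[1.01,-3.15,0,0,0,0,7.5],[1.01,-3.15,0,0,0,0,7.5],[0,0,0,0,0,0,7.5],[0,0,0,0,0,0,7.5]]'
python3 - <<'E'
from h import *; from workcell import robot
w=robot.capture("wrist")
print(proj(w,np.array([.4378,.1945,.095])))
cv2.imwrite("pics/w5.png",w["img"])
E
```

```text
t: 20.75
position: [0.6284, 0.134, 0.1809]
tcp_rot: [3.136, -0.001, 1.571]
wrist_force: [-0.1, 0.5, 0.0]
gripper_width: 0.879
gripper_force: 0.0
t: 21.55
position: [0.4368, 0.1942, 0.1771]
tcp_rot: [-3.141, 0.001, 1.572]
wrist_force: [-0.3, 0.6, 0.2]
gripper_width: 0.878
gripper_force: 0.0
(np.float64(276.59812817921966), np.float64(218.93365163694335))
```

View pics/w5.png

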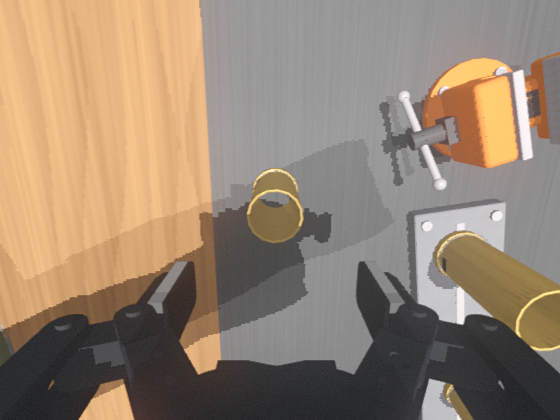

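The rim centre is at (274,216), about 2 mm from the prediction, and pipe_4 is standing on the rack. Descending on pipe_3.

```bash
python3 -m pendant '[[0.2,0,4,0,0,0,7.5],[0,0,4,0,0,0,7.5],[0,0,3.3,0,0,0,7.5],[0,0,0,0,0,0,7.5],[0,0,0,0,0,0,7.5]]'
python3 -m pendant '[[0,0,0,0,0,0,0],[0,0,0,0,0,0,0],[0,0,0,0,0,0,0],[0,0,0,0,0,0,0],[0,0,0,0,0,0,0],[0,0,0,0,0,0,0],[0,0,0,0,0,0,0],[0,0,0,0,0,0,0]]'
```

```text
t: 22.1
position: [0.4377, 0.1958, 0.0647]
tcp_rot: [-3.14, 0.001, 1.57]
wrist_force: [-0.1, 0.5, -0.2]
gripper_width: 0.883
gripper_force: 0.0
t: 22.9
position: [0.4387, 0.1969, 0.0668]
tcp_rot: [3.139, -0.001, 1.571]
wrist_force: [-1.9, -0.1, 5.9]
gripper_width: 0.474
gripper_force: 59.4
```

```bash
python3 -m pendant '[[0,0,-3,0,0,0,0],[0,0,-3,0,0,0,0],[0,0,-2,0,0,0,0],[-3.83,0,0,0,0,0,0],[-3.83,0,0,0,0,0,0],[-3.83,0,0,0,0,0,0],[-3.83,0,0,0,0,0,0],[0,4.05,0,0,0,0,0],[0,4.05,0,0,0,0,0],[0,4.05,0,0,0,0,0],[0,4.05,0,0,0,0,0],[0,4.05,0,0,0,0,0]]'
python3 -m pendant '[[0,0,0,0,0,0,0],[0,0,0,0,0,0,0]]'
python3 - <<'E'
from h import *; from workcell import robot
c=robot.capture("side");im=c["img"][80:220,240:420]
z=robot.observe()["position"][2]-.066
for q in ((.6413,.0435,z),(.6413,.0435,z+.095)): print(((np.array(proj(c,np.array(q)))-[240,80])*4).round())
cv2.imwrite("pics/s5.png",cv2.resize(im,None,fx=4,fy=4))
E
```

```text
t: 24.1
position: [0.6417, 0.0429, 0.1456]
tcp_rot: [3.141, -0.0, 1.571]
wrist_force: [-0.2, 1.2, -1.6]
gripper_width: 0.472
gripper_force: 61.7
t: 24.3
position: [0.6402, 0.043, 0.1445]
tcp_rot: [-3.141, 0.0, 1.571]
wrist_force: [-0.5, 0.5, -2.1]
gripper_width: 0.474
gripper_force: 62.1
[361. 394.]
[380. 222.]
```

View pics/s5.png

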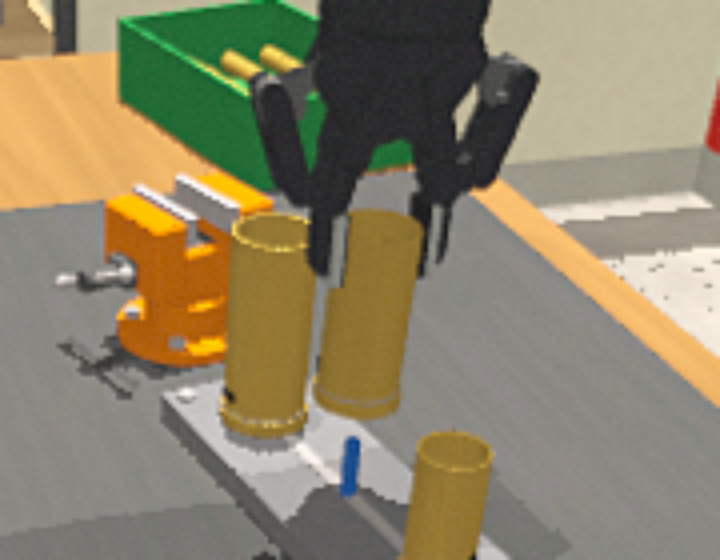

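Pipe_3's foot shows at about (358,398) against a predicted (361,394), so it is over pin_b. Lowering.

```bash
python3 -m pendant '[[0,0,1,0,0,0,0],[0,0,1,0,0,0,0],[0,0,1,0,0,0,0],[0,0,1,0,0,0,0],[0,0,1,0,0,0,0],[0,0,0.6,0,0,0,0],[0,0,0.2,0,0,0,0],[0,0,0,0,0,0,0],[0,0,0,0,0,0,0]]'
python3 -m pendant '[[0,0,0.15,0,0,0,0],[0,0,0,0,0,0,0],[0,0,0,0,0,0,0]]'
python3 -m pendant '[[0,0,0.15,0,0,0,0],[0,0,0,0,0,0,0],[0,0,0,0,0,0,0]]'
```

```text
t: 25.25
position: [0.6403, 0.043, 0.0872]
tcp_rot: [3.141, -0.0, 1.571]
wrist_force: [0.2, 0.5, -1.0]
gripper_width: 0.474
gripper_force: 62.2
t: 25.55
position: [0.64, 0.043, 0.0855]
tcp_rot: [3.141, -0.0, 1.571]
wrist_force: [-0.3, -0.5, -2.5]
gripper_width: 0.47
gripper_force: 62.2
t: 25.85
position: [0.6402, 0.0431, 0.0849]
tcp_rot: [3.141, -0.0, 1.571]
wrist_force: [-3.4, 0.5, 5.4]
gripper_width: 0.474
gripper_force: 63.0
```

```bash
python3 -m pendant '[[0,0,0,0,0,0,7],[0,0,0,0,0,0,7],[0,0,0,0,0,0,7],[0,0,0,0,0,0,7],[0,0,0,0,0,0,7],[0,0,-2,0,0,0,7],[0,0,-4,0,0,0,7],[0,0,-4,0,0,0,7],[0,0,-2,0,0,0,7]]'
python3 -m pendant '[[0,-4,0,0,0,0,7],[0,-4,0,0,0,0,7],[0,-4,0,0,0,0,7],[0,-4,0,0,0,0,7],[0,-4,0,0,0,0,7],[0,0,0,0,0,0,7],[0,0,0,0,0,0,7]]'
python3 - <<'E'
from h import *; from workcell import robot
c=robot.capture("top")
for q in sorted(blobs(c,(12,90,60),(32,255,255),(225,135,365,190),40)): print(np.round(q[:2],1),[onz(c,*q[:2],z).round(4)[:2] for z in(.0755,.0655,.0555,.0455)])
cv2.imwrite("pics/end.png",np.hstack([cv2.resize(c["img"][130:200,220:370],None,fx=2.6,fy=2.6),cv2.resize(robot.capture("side")["img"][110:290,240:440],None,fx=2,fy=2)[:182*2,:].copy()[0:182]]) if 0 else cv2.resize(np.vstack([cv2.resize(c["img"][130:200,215:375],None,fx=2.5,fy=2.5),cv2.resize(robot.capture("side")["img"][110:290,240:440],None,fx=2,fy=2)]),None,fx=1.1,fy=1.1))
E
```

```text
t: 26.75
position: [0.6415, 0.0431, 0.2077]
tcp_rot: [3.137, -0.0, 1.571]
wrist_force: [0.2, 0.1, 0.3]
gripper_width: 0.82
gripper_force: 0.0
t: 27.45
position: [0.4397, 0.0431, 0.2043]
tcp_rot: [3.14, -0.0, 1.571]
wrist_force: [0.2, 0.7, -0.3]
gripper_width: 0.818
gripper_force: 0.0
[314.7 161.2] [array([ 0.6513, -0.0433]), array([ 0.6544, -0.0438]), array([ 0.6575, -0.0443]), array([ 0.6606, -0.0447])]
[348.2 160.9] [array([ 0.6589, -0.1254]), array([ 0.662 , -0.1265]), array([ 0.6652, -0.1276]), array([ 0.6684, -0.1288])]
```

View pics/end.png

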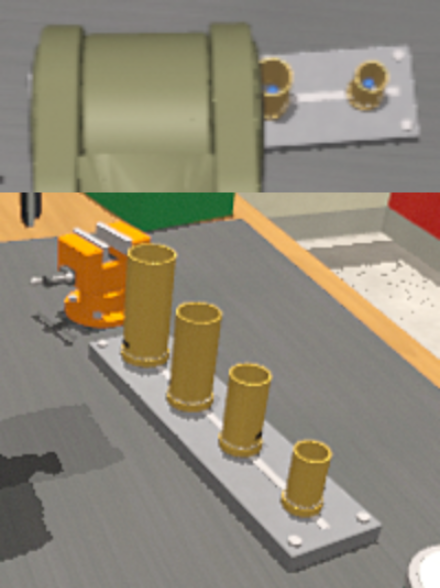

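The side view shows all four pipes upright on the rack, stepping down from the vise. In the top view the pins are visible inside pipe_1 and pipe_2, while the arm hides the other two.

```bash
python3 -c "
from workcell import robot
print(robot.hand_in())"
```

```text
the job is handed in; nothing more can be done
None
```

I handed the job in with all four pipes standing on their pins, tallest next to the vise down to the shortest, each lowered to contact before release and the flux tin left alone; hand-in returned no verdict, and the last top view showed the pins inside only pipe_1 and pipe_2, because the arm hid the other two.

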